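# Re-seat a crooked clay tile in its toggle-clamp drilling jig

### The job

The fired clay tile was clamped crooked in the drilling jig. Swing the toggle clamp fully open, push the tile gently home so that it sits flush against both wooden stops, then swing the clamp handle back down past its dead centre so that the clamp stays locked on the tile by itself. Fired clay is brittle, so do not shove it hard, and leave the pinch pot, the jar and the scissors where they are.

Things in the scene. Friction and masses are not known exactly. Their poses are not given: they have to be found in the camera images.
- jig: Plywood drilling jig fixed to the table: a board 210 (x) x 310 (y) x 18 mm thick, reaching from x -120 to +90 and y -130 to +180 mm. Origin on its underside (table height), straight below the centre of the tile when the tile is home. It carries two dark wooden stops and, behind the side stop, a steel toggle clamp.
- far_stop (a point): Middle of the far stop's face, at board height: jig x +60, y 0, z 18 mm. The stop is a wooden strip 12 mm high and 15 mm thick from y -55 to +55 mm; the tile's +x side belongs against it.
- side_stop (a point): Middle of the side stop's face, at board height: jig x 0, y +50, z 18 mm. The stop is a wooden strip 12 mm high and 15 mm thick from x -68 to +62 mm; the tile's +y side belongs against it.
- tile: Loose rectangular fired clay tile, 120 (x) x 100 (y) x 18 mm, about 0.4 kg, flat on the jig board; too wide to grip across. Origin at the centre of its underside, axes along its sides. Home, its origin is at x 0, y 0, z 18 mm of the jig, axes as the jig's. It starts pinned by the clamp, 16 to 32 mm short of home along both jig axes (towards -x and -y), turned up to 0.2 rad.
- handle (a joint): Clamp handle's angle about the jig's +x axis, rad: 0 = shut and locked, handle level and pointing to jig +y (start); 1.35 = fully open, nearly upright (end stop). Dead centre at 0.15: pushed down past it onto a tile and on to its stop at 0, it stays locked; pulled up past it, it comes free. Friction holds it where it is left; up to about 10 N at the grip near dead centre.
- handle_grip (a point): Centre of the black rubber hand grip, 90 mm from the handle's pivot: a round bar 22 mm in diameter along the handle, from 40 to 115 mm from the pivot. Free on both sides (jig -x and +x): it can be pinched from above, fingers closing along jig x, and then turns between the fingers. Its axes: y along the handle away from the pivot, x along the pivot axis.
- handle_pivot (a point): Pivot of the handle on the jig: jig x 0, y +147, z 64 mm, axis along jig x. It sits between two steel cheek plates up to z 80 mm (x within +-19, y 91 to 161 mm) on a steel foot 60 x 95 x 4 mm.
- clamp_pad: Sprung rubber pad 24 mm in diameter under the end of the clamp arm. Origin at the centre of its lower face; shut, it presses on the tile at jig x 0, y +10 mm with some 12 N. The steel arm (22 mm wide, 10 thick) turns about a pivot at jig y +105, z 56 mm, pad 95 mm from it; open, it stands nearly upright, its end at z 165 mm, the pad facing jig -y.
- pinch_pot: Bystander: brown clay bowl 96 mm across, 70 mm high, left of the jig. Origin under its centre.
- glaze_jar: Bystander: white lidded jar 68 mm across, 100 mm high, right of the jig. Origin under its centre.
- scissors: Bystander: scissors with red handles, 180 mm long, 11 mm thick, lying flat right of the jig. Origin at their pivot screw.
Mind the look-alikes: they are no part of the job. Leave any black look-alike of the tile alone.

How it is judged:
On the way, in this order (a step that is already met when the one before it is completed fails the run):
1. the clamp is swung fully open (handle above 1.2 rad) (value of joint handle above 1.2 rad), for 0.1 s.
2. with the clamp still open (handle above 1.0 rad), the tile lies home against both stops (within 2.5 mm and 0.03 rad) (x of tile in the frame of jig between -0.0025 and 0.0025 m and y of tile in the frame of jig between -0.0025 and 0.0025 m and angle between the x axis of tile and the x axis of jig, either way round below 0.03 rad and z of tile in the frame of jig below 0.0205 m and value of joint handle above 1 rad), for 0.2 s.
At the end, for the whole second after the job is handed in: The tile lies flat on the board and home against both stops (its centre within 2.5 mm of home along each jig axis, square within 0.03 rad), at rest; the clamp handle is down past dead centre (joint below 0.06 rad) and the pad presses on the tile with more than 6 N without the robot's help (x of tile in the frame of jig between -0.0025 and 0.0025 m and y of tile in the frame of jig between -0.0025 and 0.0025 m and angle between the x axis of tile and the x axis of jig, either way round below 0.03 rad and z of tile in the frame of jig below 0.0205 m and value of joint handle below 0.06 rad and contact force between clamp_pad and tile above 6 N and linear speed of tile below 0.01 m/s); the robot touches nothing.
It fails at once if the tile is shoved hard: the robot's fingers press on it with more than 40 N (contact force between the fingers and tile above 40 N).
It fails at once if the pinch pot is disturbed (moved more than 30 mm) (distance of pinch_pot from where it was at the start of the episode above 0.03 m).
It fails at once if the jar is disturbed (moved more than 30 mm) (distance of glaze_jar from where it was at the start of the episode above 0.03 m).
It fails at once if the scissors is disturbed (moved more than 30 mm) (distance of scissors from where it was at the start of the episode above 0.03 m).
It also fails if it takes over 67 s, if anything falls off the work surface, if the arm or the gripper's body presses on something with over 40 N, if the wrist force passes 120 N, or if a joint passes its speed limit or range.

### The arm

A 7-joint arm with a two-finger parallel gripper is mounted at the origin on the work surface. World frame = base frame: x ahead of the robot, y to its left, z up, the work surface at z = 0. Lengths are in m, angles in rad, forces in N, time in s.
With the tool pointing down it reaches from about 0.425 to 0.95 m from the base axis. Payload 4.7 kg.
Tool frame: the origin (TCP) lies between the finger pads; the fingertips stand 25 mm ahead of it and the grasp point (between the pads) lies 6 mm ahead of it; z points along the fingers, y is the line along which they close (so a half turn about z gives the same grasp; the last joint's range is limited). The gripper opens to 85 mm and grips with 20 to 120 N. Pads are 22 mm wide; open, the fingers measure 114 mm over their backs; the gripper's body (76 mm by 85 mm) begins 54 mm behind the grasp point. The pads swing forward as they close: fully open they stand 13 mm farther back than shut.
Start: joints at [1.243, 0.469, -0.049, 1.532, 0.024, 1.141, -0.082], TCP at [0.199, -0.645, 0.256] pointing down, gripper open.
Joint ranges: [-2.59, 2.59], [-0.33, 1.99], [-1.39, 1.29], [0.1, 2.45], [-1.04, 4.18], [0.21, 1.99], [-2.66, 2.66]. Speed limits (rad/s): [2.57, 2.57, 3.14, 3.14, 3.14, 3.14, 3.14].

### API

Orientations are given as a 3x3 rotation matrix whose columns are the frame's x, y, z axes.
In Python, from rig import * gives the robot as it stands. Calls block until the motion is done:
- movep(position, orientation): joint-space move of the TCP to a pose.
- move_l(position, attitude=None, feed=0.15, until_force=None): straight line of the TCP; attitude=None keeps the orientation; feed is the mean speed in m/s. With until_force (N) it stops when the force on the tool has changed by that much, and returns True; else False.
- move_joints(angles): joint-space move.
- command_gripper(opening, newtons=None): finger opening in m; newtons is the grip in N (None keeps the last); returns when the fingers have stopped.
- sleep(seconds).
- inverse_kinematics(position, orientation): joint angles nearest the present ones, or None.
- sense(): the state.
- camera(name): name is "scene" or "top"; returns (picture, depth): 400x640x3 uint8, red, green, blue; 400x640 float32, m along the optical axis (not along the pixel's ray), 0 where there is no reading.
- camera_params(name): a dict with "K" (3x3 intrinsics, pixels), "position" and "rotation" of the camera in the world. Camera axes: x right, y down, z forward; pixel columns grow to the right and rows downward; lengths in m; the calibration is good to about 2 mm. A picture is of the moment at which its call begins. camera_params takes no time and is no camera call.
A pose or a line that the arm cannot do raises Unreachable and nothing moves.
- finish_job(): hands the job in; it is judged then, once.
The state is a dict: "time_s": time; "joint_pos": joint angles; "qd": joint speeds; "joint_efforts": joint torques, N m; "position": TCP position; "tcp_rot": TCP orientation; "wrist_force": force on the tool from outside, world axes, zero at the start; "ft_torque": the same for the moment, N m; "finger_gap": finger opening in m; "gripper_force": force on a finger pad.
Only numpy, scipy, OpenCV 4.12 (cv2) and the standard library are available. Lean on these libraries where they do the work, as an engineer would, in place of code of your own. Each camera call takes 0.05 s, during which the arm holds its last target. There are 200 camera calls.

## Working session

There is one attempt and no reset: what is moved stays moved. The work goes in short steps, each a Python script; the robot and the scene stay as the last script left them, time stands still between calls to the robot, and variables do not carry over. Pictures are saved under pics/ and viewed, at most 10 in all, crops included, and the job is handed in when it is done.

```bash
ls; mkdir -p pics; python3 - <<'E'
from rig import *
import cv2,numpy as np
for n in("scene","top"):
    p,d=camera(n); cv2.imwrite(f"pics/{n}0.png",p[:,:,::-1]); np.save(f"pics/{n}0.npy",d)
    c=camera_params(n); print(n,c)
print(sense()["time_s"])
E
```

```text
pics
scene {'K': array([[362.11937663,   0.        , 315.32755027],
       [  0.        , 362.11937663, 197.05883368],
       [  0.        ,   0.        ,   1.        ]]), 'position': array([ 1.3402521 , -0.4277169 ,  0.60943988]), 'rotation': array([[ 0.50499461,  0.43898834, -0.74314849],
       [ 0.86294259, -0.27436772,  0.42432587],
       [-0.01762185, -0.85557676, -0.51737595]])}
top {'K': array([[399.68463716,   0.        , 323.20876654],
       [  0.        , 399.68463716, 195.91731045],
       [  0.        ,   0.        ,   1.        ]]), 'position': array([ 0.43469874, -0.00385128,  1.18923171]), 'rotation': array([[ 0.00631221, -0.99108891,  0.13305238],
       [-0.9999743 , -0.00580369,  0.00420946],
       [-0.00339976, -0.13307554, -0.99110007]])}
0.1
```

View pics/scene0.png

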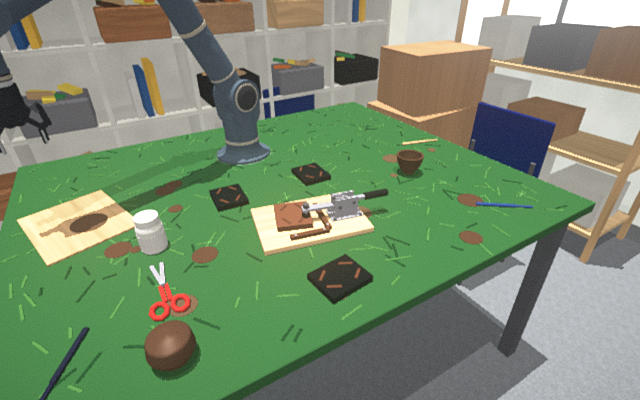

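View pics/top0.png

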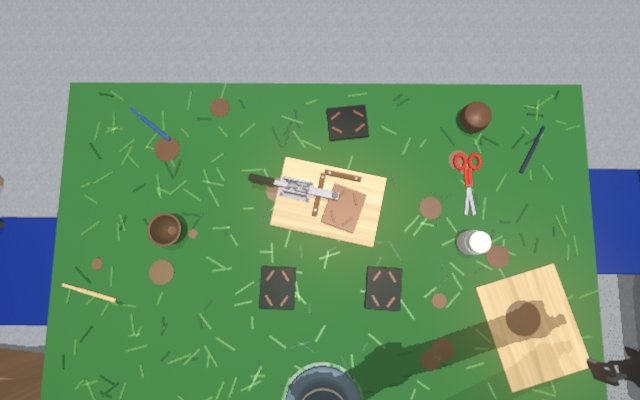

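The top view shows the jig board at about (328,201). The brown tile is on it at (344,209), the far stop at (343,175), the side stop at (319,195) and the clamp grip at (262,180), pointing left (world +y). The look-alikes are three black tiles at (348,122), (278,288) and (384,288), and a second board at (533,327) with no clamp. Only the brown tile under the clamp fits the description. I'll confirm that in a crop and measure it.

```bash
cat > h.py <<'E'
import cv2,numpy as np
from rig import *
def ray(n,uv,z):
    c=camera_params(n);uv=np.atleast_2d(np.asarray(uv,float))
    d=(np.c_[uv,np.ones(len(uv))]@np.linalg.inv(c["K"]).T)@c["rotation"].T
    return c["position"]+d*((z-c["position"][2])/d[:,2])[:,None]
def rect(mask,z):
    "largest blob of a top mask -> min-area rectangle on plane z (centre, size, long-side angle)"
    cs=max(cv2.findContours(mask.astype(np.uint8),0,cv2.CHAIN_APPROX_NONE)[0],key=cv2.contourArea)
    w=ray("top",cv2.convexHull(cs)[:,0,:],z)[:,:2]
    return cv2.boxPoints(cv2.minAreaRect((w*1000).astype(np.float32)))/1000
E
python3 - <<'E'
from h import *
p=cv2.imread("pics/top0.png");c=p[140:260,240:400]
cv2.imwrite("pics/crop0.png",cv2.resize(c,None,fx=5,fy=5,interpolation=cv2.INTER_CUBIC)[:, :800])
h=cv2.cvtColor(p,cv2.COLOR_BGR2HSV)
for u,v in[(300,215),(350,240),(378,200),(344,209),(335,220),(319,205),(355,178),(262,180)]:print((u,v),h[v,u])
d=np.load("pics/top0.npy");print(d[209,344],d[240,350])
m=np.zeros(h.shape[:2],bool);m[140:260,240:400]=True
b=m&(h[...,0]>8)&(h[...,0]<30)&(h[...,2]>150)&(h[...,1]>40)
B=rect(cv2.morphologyEx(b.astype(np.uint8),cv2.MORPH_OPEN,np.ones((3,3))),.018);print(B,np.linalg.norm(np.diff(B,axis=0),axis=1))
E
```

```text
(300, 215) [ 19  71 244]
(350, 240) [ 20  71 245]
(378, 200) [ 23  59 255]
(344, 209) [ 12  90 207]
(335, 220) [ 12  87 206]
(319, 205) [ 19  79 224]
(355, 178) [176   9 202]
(262, 180) [27 55 83]
1.1586161 1.1642647
[[ 0.44194344 -0.14310493]
 [ 0.64835125 -0.18673456]
 [ 0.7191388   0.14815484]
 [ 0.512731    0.19178449]] [0.21096855 0.34228906 0.21096852]
```

View pics/crop0.png

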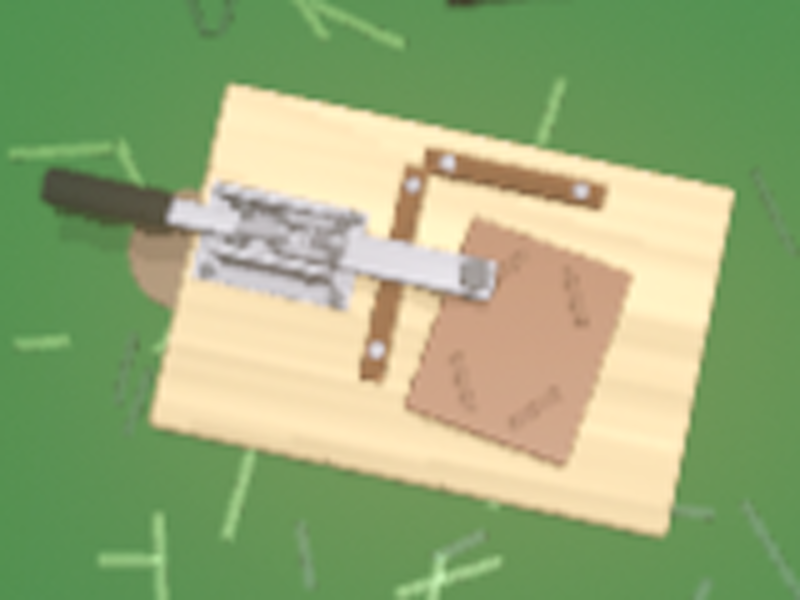

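The crop confirms it. The brown tile has crop corners (478,216), (630,273), (564,466) and (408,408), sits under the clamp pad and is short of both stops. The board corners are (230,85), (733,190), (667,535) and (152,427). A brown leaf blob merges with the board in the mask, so I'll use these corners instead.

```bash
cat >> h.py <<'E'
def fit(local,world):
    "planar rigid fit: world=c+R(a)local"
    L=np.array(local,float);W=np.asarray(world)[:,:2];l=L.mean(0);w=W.mean(0)
    z=np.sum((W-w)@[1,1j]*np.conj((L-l)@[1,1j]));a=np.angle(z);R=np.array([[np.cos(a),-np.sin(a)],[np.sin(a),np.cos(a)]])
    return w-R@l,a,np.linalg.norm((L-l)@R.T+w-W,axis=1)
E
python3 - <<'E'
from h import *
px=lambda c:(np.array(c)+.5)/5-.5+[240,140]
J,a,r=fit([(.09,.18),(.09,-.13),(-.12,-.13),(-.12,.18)],ray("top",px([(230,85),(733,190),(667,535),(152,427)]),.018))
T,t,r2=fit([(.06,.05),(.06,-.05),(-.06,-.05),(-.06,.05)],ray("top",px([(478,216),(630,273),(564,466),(408,408)]),.036))
R=np.array([[np.cos(a),-np.sin(a)],[np.sin(a),np.cos(a)]])
print("jig",J,a,r,"\ntile",T,t,r2,"\ntile in jig",R.T@(T-J),t-a)
for n,z,c in[("screws far",.03,[(447,162),(581,190)]),("side",.03,[(413,185),(376,350)]),("grip end/mid z64",.064,[(45,187),(108,196)])]:
    print(n,(ray("top",px(c),z)[:,:2]-J)@R)
np.savez("jig.npz",J=J,a=a)
E
```

```text
jig [ 0.58654236 -0.04231755] -0.20148708044478766 [0.00154372 0.00200819 0.00169193 0.00160797] 
tile [ 0.55564276 -0.05832419] -0.3441848907357506 [0.00233888 0.00327931 0.00175644 0.00261522] 
tile in jig [-0.02707115 -0.02186666] -0.14269781029096293
screws far [[ 0.06819394  0.04123708]
 [ 0.06800436 -0.03939196]]
side [[ 0.05058404  0.05802052]
 [-0.04937622  0.05894329]]
grip end/mid z64 [[6.65280491e-05 2.62333130e-01]
 [2.39450039e-03 2.25857827e-01]]
```

```bash
cat >> h.py <<'E'
import os
_j=np.load("jig.npz") if os.path.exists("jig.npz") else None
J,A=_j["J"],float(_j["a"]); RJ=np.array([[np.cos(A),-np.sin(A)],[np.sin(A),np.cos(A)]])
def w(x,y,z): return np.r_[J+RJ@[x,y],z]
def down(th):
    "tool down, tool y (closing line) at jig angle th"
    y=np.array([np.cos(A+th),np.sin(A+th),0]);z=np.array([0,0,-1.]);return np.c_[np.cross(y,z),y,z]
def best(pos,th):
    "of the two half-turn equivalents, the one with less last-joint travel"
    q0=np.array(sense()["joint_pos"]);c=[]
    for t in(th,th+np.pi):
        q=inverse_kinematics(pos,down(t))
        if q is not None:c.append((np.abs(np.array(q)-q0).max(),t))
    return down(min(c)[1])
def arc(a0,a1,n,dz=.006,feed=.08,r=.09):
    for a in np.linspace(a0,a1,n+1)[1:]:
        move_l(w(0,.147+r*np.cos(a),.064+r*np.sin(a)+dz),feed=feed)
def st(k=""):
    s=sense();p=RJ.T@(np.array(s["position"][:2])-J);print(k,"t",round(s["time_s"],2),"jig",p.round(4),round(s["position"][2],4),"F",np.round(s["wrist_force"],1),"gap",round(s["finger_gap"],4),s["gripper_force"])
E
python3 - <<'E'
from h import *
command_gripper(.085)
p=w(0,.237,.2);O=best(p,0);movep(p,O);st("above")
move_l(w(0,.237,.07),feed=.12);st("down")
command_gripper(0,40);st("grip")
try:
    arc(0,1.33,9);st("open")
finally:
    p,d=camera("scene");cv2.imwrite("pics/s1.png",p[100:280,200:440,::-1].repeat(3,0).repeat(3,1))
E
```

```text
above t 3.61 jig [0.0006 0.2361] 0.1999 F [0.3 0.3 0.7] gap 0.0852 0.0
down t 4.84 jig [0.0004 0.2375] 0.071 F [-0.6 -0.4 -0.1] gap 0.0849 0.0
grip t 5.44 jig [-0.     0.237] 0.0702 F [ 0.3 -0.6  2.6] gap 0.021 39.02559041976929
open t 8.29 jig [-0.0003  0.1686] 0.1584 F [-2.7  1.6 -1.7] gap 0.0201 39.612377285957336
```

View pics/s1.png

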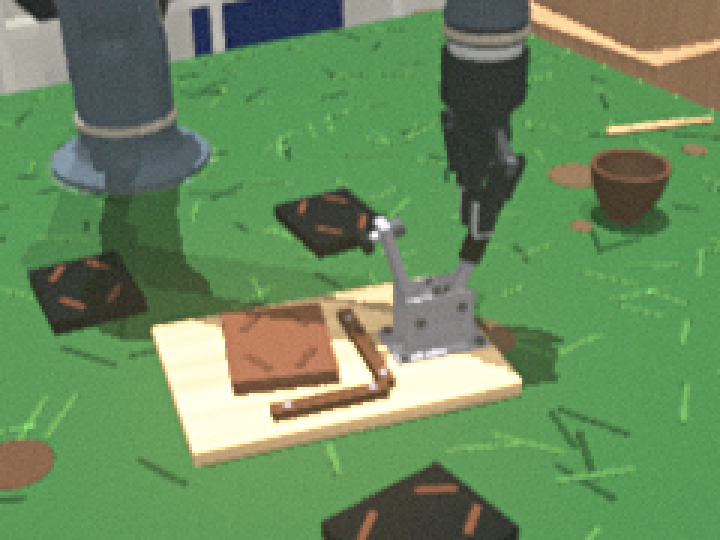

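The clamp is open: the arm stands upright at crop (390,230) and the grip is held at (470,255). Next I release it and push the tile home, first along +x, then along +y.

```bash
python3 - <<'E'
from h import *
command_gripper(.085)
move_l(w(0,.168,.27),feed=.2);st("up")
p=w(-.135,-.02,.2);O=best(p,np.pi/2);movep(p,O)
command_gripper(.05);move_l(w(-.135,-.02,.045),feed=.15);st("start x")
print(move_l(w(-.068,-.02,.045),feed=.03,until_force=8));st("x push")
p,d=camera("top");cv2.imwrite("pics/t2.png",cv2.resize(p[140:260,240:400,::-1],None,fx=5,fy=5,interpolation=cv2.INTER_CUBIC))
E
```

```text
up t 9.7 jig [-0.0004  0.1674] 0.2689 F [ 0.9 -0.3 -0.7] gap 0.0853 0.0
start x t 12.36 jig [-0.1344 -0.0198] 0.0456 F [ 0.4 -0.3 -0.7] gap 0.05 0.0
True
x push t 14.27 jig [-0.0729 -0.0199] 0.0445 F [-0.  -0.7 -0.5] gap 0.0498 0.0
```

View pics/t2.png

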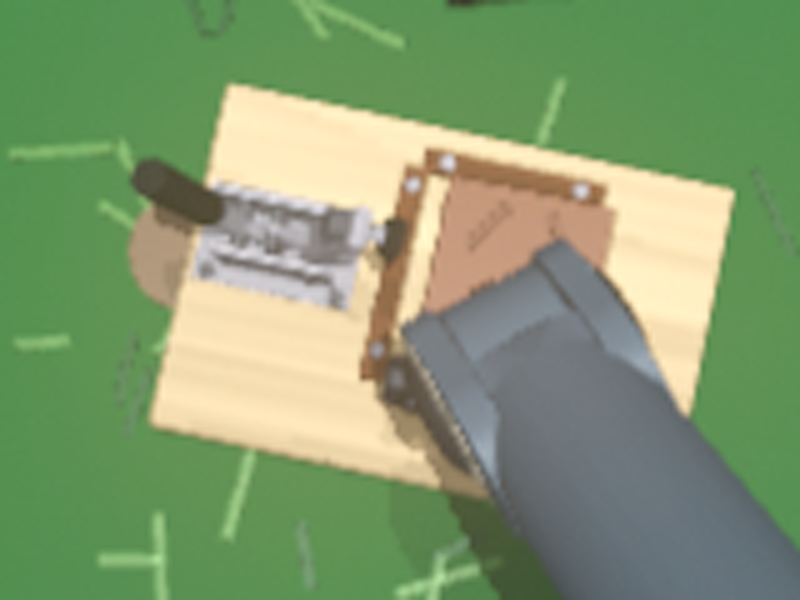

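The tile is flush with the far stop, with a parallel gap of about 15 px (around 10 mm) left to the side stop. Next is the +y push.

```bash
python3 - <<'E'
from h import *
move_l(w(-.1,-.02,.045),feed=.1);move_l(w(-.1,-.02,.13),feed=.2)
p=w(0,-.125,.13);O=best(p,0);movep(p,O);move_l(w(0,-.125,.045),feed=.15);st("start y")
print(move_l(w(0,-.058,.045),feed=.03,until_force=8));st("y push")
move_l(w(0,-.1,.045),feed=.1);move_l(w(0,-.1,.13),feed=.2)
p=w(-.12,0,.13);O=best(p,np.pi/2);movep(p,O);move_l(w(-.12,0,.045),feed=.15)
print(move_l(w(-.068,0,.045),feed=.03,until_force=8));st("x again")
move_l(w(-.1,0,.045),feed=.1);move_l(w(-.1,0,.2),feed=.2)
p=w(0,.237,.27);movep(p,best(p,0));st("away")
p,d=camera("top");cv2.imwrite("pics/t3.png",cv2.resize(p[140:260,240:400,::-1],None,fx=5,fy=5,interpolation=cv2.INTER_CUBIC))
E
```

```text
start y t 17.4 jig [ 0.0005 -0.1245] 0.0456 F [-0.1 -0.1  0.4] gap 0.0499 0.0
True
y push t 19.53 jig [-0.0003 -0.06  ] 0.0446 F [ 0.3  0.3 -0.3] gap 0.05 0.0
True
x again t 23.93 jig [-0.0726 -0.0001] 0.0444 F [ 0.6 -0.3  0.2] gap 0.0499 0.0
away t 26.43 jig [1.000e-04 2.361e-01] 0.2688 F [-0.6 -0.1 -0.6] gap 0.0502 0.0
```

View pics/t3.png

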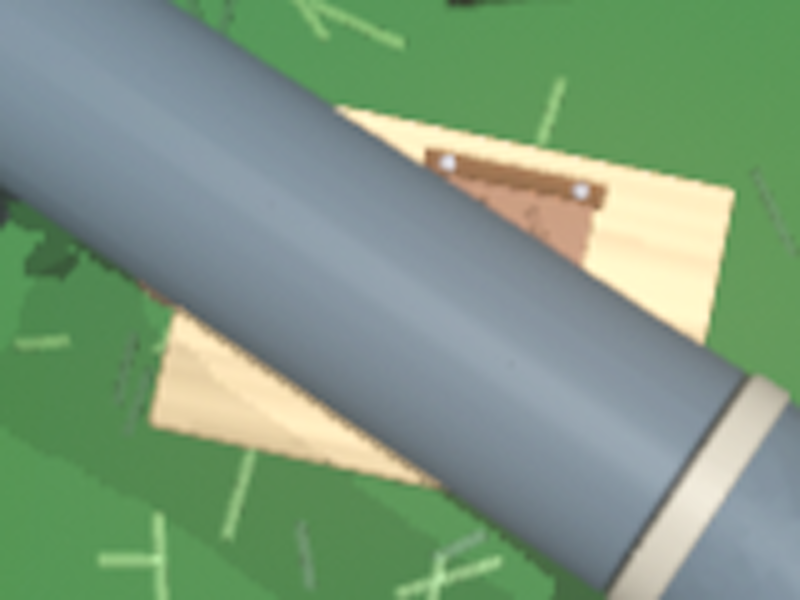

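The arm hides the tile from above, so I'll use the scene view.

```bash
python3 - <<'E'
from h import *
p,d=camera("scene");cv2.imwrite("pics/s3.png",cv2.resize(p[180:255,245:380,::-1],(800,444),interpolation=cv2.INTER_CUBIC))
E
```

```text
(no output)
```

View pics/s3.png

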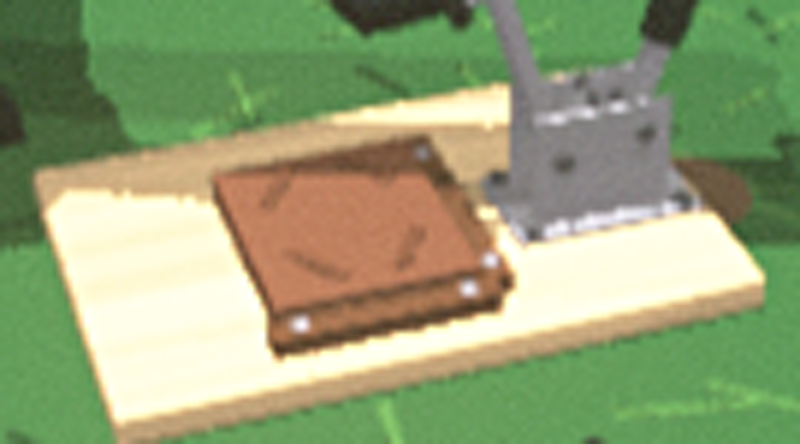

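The tile sits flush against both stops, with no gap visible along the far stop (300-470, 305) or the side stop (430-500, 150-260). Now I shut the clamp.

```bash
python3 - <<'E'
from h import *
command_gripper(.085)
a=1.33;y,z=.147+.09*np.cos(a),.07+.09*np.sin(a)
move_l(w(0,y,.27),feed=.2);move_l(w(0,y,z),feed=.12);st("at")
command_gripper(0,40);st("grip")
arc(a,0,9);st("shut")
arc(0,-.03,1,feed=.03);st("press")
command_gripper(.085);move_l(w(0,.237,.2),feed=.15)
p=w(-.02,.3,.25);move_l(p,feed=.2);st("away")
# clear the top view
q=np.array(sense()["joint_pos"]);q[0]+=.9 if q[0]<1.2 else 0;move_joints(q);st("swung")
P,d=camera("top");cv2.imwrite("pics/t4.png",cv2.resize(P[140:260,240:400,::-1],None,fx=5,fy=5,interpolation=cv2.INTER_CUBIC))
P,d=camera("scene");cv2.imwrite("pics/s4.png",cv2.resize(P[160:255,245:400,::-1],(800,490),interpolation=cv2.INTER_CUBIC))
E
```

```text
at t 28.56 jig [0.0003 0.169 ] 0.1584 F [ 0.5 -0.7  0.8] gap 0.0849 0.0
grip t 29.16 jig [-0.0003  0.1686] 0.1577 F [-1.6  0.1  2.1] gap 0.0204 39.325629472732544
shut t 32.01 jig [1.000e-04 2.385e-01] 0.0734 F [-5.4  1.7 15.9] gap 0.0206 51.86496019363403
press t 32.26 jig [1.000e-04 2.385e-01] 0.0732 F [-7.9 -2.3 27.2] gap 0.0201 53.199323415756226
away t 34.5 jig [-0.0198  0.2993] 0.2489 F [ 0.9 -0.7 -0.7] gap 0.0854 0.0
swung t 36.62 jig [ 0.0612 -0.2821] 0.2492 F [-1.   0.5 -1.1] gap 0.085 0.0
```

View pics/t4.png

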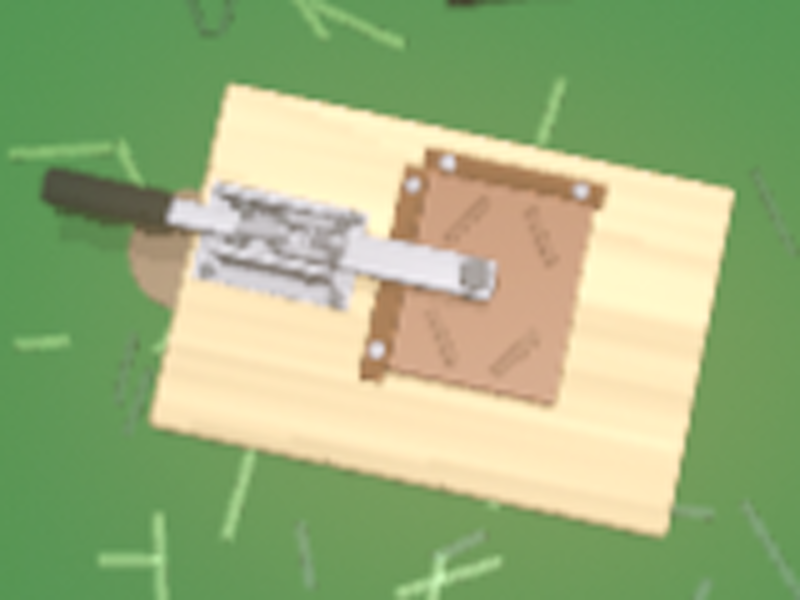

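View pics/s4.png

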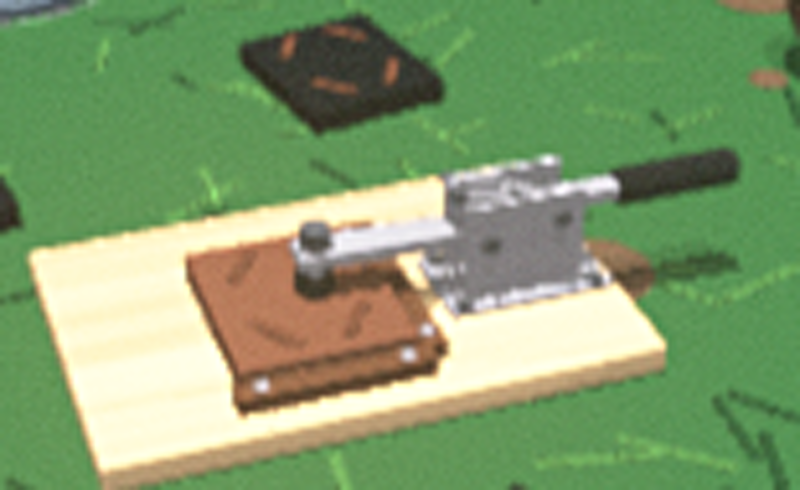

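The top view shows the tile flush with both stops, its corners at (430,170), (592,208), (553,405) and (390,370). The arm and grip (45,187) are back at their starting pixels. I'll compare the grip's depth with the start to confirm it is on its stop, then hand in.

```bash
python3 - <<'E'
from h import *
P,d=camera("top");d0=np.load("pics/top0.npy")
g=(slice(175,183),slice(253,268));df=(d[g]-d0[g])[np.abs(d[g]-d0[g])<.05]
b=(slice(232,240),slice(340,352))
m=np.median(df)-np.median(d[b]-d0[b]);print("grip depth change",m,"std",df.std());st()
if abs(m)<.003: print(finish_job())
E
```

```text
grip depth change -9.852648e-05 std 0.0027926476
 t 36.77 jig [ 0.0612 -0.2826] 0.2491 F [-0.7 -0.1  0.8] gap 0.085 0.0
the job is handed in; nothing more can be done
None
```

I opened the clamp, pushed the tile flush against both stops and shut the handle back to its starting level. I handed the job in at about 37 s of the 67 s limit; it returned no verdict.

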